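# Stand the bench square flush against the marked block

## Task

Tip the bench square over from its long leg onto its short leg, so that it stands on the bench with the long leg pointing straight up, and push it up against the block so that the outer face of the long leg bears flush on the block's marked face, centred on the red line. Press it firmly home there, but do not shift the block, then let go and leave the square standing flush; leave the tin, screwdriver and wrench alone.

Things in the scene. Friction and masses are not known exactly. Their poses are not given: they have to be found in the camera images.
- square_web (a point): Point in the bench square's blue triangular web, 34 mm from the outer face of each leg, mid-width. The web, 12 mm thick (along y), fills the inside corner and reaches 64 mm along each leg from the inner corner. Axes turn with the square: +x from its corner along the long leg, +z along the short leg, y across the width. Start: x level, z up. End: x up, z pointing away from the block.
- square_heel (a point): The square's outer corner, mid-width: on the corner line where the two outer faces meet, same axes as square_web. The outer face of the long leg is the plane z = 0 here, that of the short leg the plane x = 0.
- square: Loose aluminium bench square, L-shaped, 0.3 kg: two flat legs 60 mm wide, 8 mm thick, long leg 120 mm, short leg 80 mm (outside, from the corner), braced by the web. It starts standing on the long leg. The web can be pinched with the gripper leaning 45 degrees between the legs. Origin and axes as square_heel.
- block_mark (a point): Foot of the red line on the block's marked face, at bench height. Axes are the block's: z up, x into the block, square to the marked face (-x points out of the face, to where the square goes), y level along the face. The line runs up the face and across the block's top.
- block: Workpiece: loose dark metal block, 60 mm (x) by 160 mm (y) by 100 mm high, 2.6 kg, unclamped on the bench: it slides if pushed with more than about 12 N. Origin at the centre of its underside. The marked face is at x = -30 mm; its red line at y = +20 mm.
- tin: Bystander: closed tin, 70 mm across, 90 mm high; origin at the centre of its underside.
- screwdriver: Bystander: screwdriver with orange handle lying on the bench along its x axis.
- wrench: Bystander: steel wrench lying on the bench along its x axis.
Mind the look-alikes: they are no part of the job. What is shaped like the block but purple is not meant.

How it is judged:
By the outcome, as a careful person would: the job done as asked, in the order asked, and still so for the second after the job is handed in, with the robot touching nothing.
It also fails if it takes over 61 s, if anything falls off the work surface, if the arm or the gripper's body presses on something with over 40 N, if the wrist force passes 120 N, or if a joint passes its speed limit or range.

## Robot

A 7-joint arm with a two-finger parallel gripper is mounted at the origin on the work surface. World frame = base frame: x ahead of the robot, y to its left, z up, the work surface at z = 0. Lengths are in mm, angles in rad, forces in N, time in s.
With the tool pointing down it reaches from about 400 to 875 mm from the base axis. Payload 4.4 kg.
Tool frame: the origin (TCP) lies at the very end of the fingers, on their centre line; the grasp point (between the pads) lies 19 mm behind it; y points along the fingers, z is the direction in which the jaws open and shut, and the axes are right-handed (so a half turn about y gives the same grasp; the last joint's range is limited). The gripper opens to 85 mm and grips with 20 to 120 N. Pads are 22 mm wide; open, the fingers measure 114 mm over their backs; the gripper's body (76 mm by 85 mm) begins 54 mm behind the grasp point. The pads swing forward as they close: fully open they stand 13 mm farther back than shut.
Start: joints at [-0.066, 0.628, 0.038, 1.517, -0.027, 0.996, -0.02], TCP at [650.014, 0.027, 231.313] pointing down, gripper open.
Joint ranges: [-3.06, 3.06], [-0.37, 2.12], [-1.25, 1.32], [0.18, 2.47], [-1.1, 4.24], [0.23, 1.98], [-2.94, 2.94]. Speed limits (rad/s): [2.57, 2.57, 3.14, 3.14, 3.14, 3.14, 3.14].

## Interface

Orientations are given as [roll, pitch, yaw] about the fixed x, y, z axes, in that order (R = Rz(yaw) Ry(pitch) Rx(roll)).
In Python, from cell import ctrl, imaging, finish_job gives the robot as it stands.
- The arm moves only by the shell command python3 -m inch 'ROWS'. ROWS is JSON, one flat list of numbers, 7 for each row, row after row: the opening, from 0 (shut) to 1 (fully open), then the shift along the tool's x, y, z in cm, then the turn, a rotation vector about the tool's x, y, z in degrees. A call has 1 to 12 rows; each row is the pose to reach, as a shift and turn from the pose commanded when the call began, along the tool's axes at that moment; what a row does not reach only later rows make up. A row lasts 1/10 s, in which the tool goes at most 50 mm and 8.59 degrees, less where a joint would pass 70% of its speed; a pose out of reach is approached as far as the arm can. A call with a gripper value outside its range is refused whole. The fingers move at their own pace and stop on an object; the grip force is fixed at half the most. Time passes only in rows, so rows that repeat a pose let the fingers close. It gives the time, the measured TCP pose, the force and the opening at its end, in the units of the state.
- ctrl.read_state(): the state, without advancing time (a new reading comes with each control period).
- imaging.get_image(name): name is "scene" or "side" or "wrist"; returns a dict with "img" (384x512x3 uint8, red, green, blue), "fx", "fy", "cx", "cy" (pixels), "R" (3x3) and "t" (3): a world point X has camera coordinates R X + t. Camera axes: x right, y down, z forward; pixel columns grow to the right and rows downward; lengths in mm; the calibration is good to about 2 mm. A picture is of the moment at which its call begins. There is no depth.
- finish_job(): hands the job in, once; it reports no verdict.
The state is a dict: "clock": time; "qpos": joint angles; "qd": joint speeds; "tau": joint torques, N m; "eef_pos": TCP position; "tool_rot": TCP orientation; "force": force on the tool from outside, world axes, zero at the start; "torque": the same for the moment, N m; "width": finger opening in mm.
Only numpy, scipy, OpenCV 4.12 (cv2) and the standard library are available. Lean on these libraries where they do the work, as an engineer would, in place of code of your own. Each camera call takes 0.05 s, during which the arm holds its last target.

## Working session

There is one attempt and no reset: what is moved stays moved. The work goes in short steps, Python scripts to look and compute and a shell command to move; the robot and the scene stay as the last step left them, time stands still between calls to the robot, and variables do not carry over. Pictures are saved under pics/ and viewed, and the job is handed in when it is done.

```bash
ls; mkdir -p pics; python3 - <<'E'
from cell import ctrl, imaging
import cv2, numpy as np, pickle
s=ctrl.read_state(); print({k:np.round(v,3).tolist() for k,v in s.items()})
d={}
for n in ("scene","side","wrist"):
    m=imaging.get_image(n); d[n]=m
    cv2.imwrite(f"pics/{n}0.png",m["img"][:,:,::-1])
    print(n,m["fx"],m["cx"],m["cy"],np.round(m["R"],3).tolist(),np.round(m["t"],1).tolist())
pickle.dump(d,open("im0.pkl","wb"))
E
```

```text
pics
{'clock': 0.0, 'qpos': [-0.066, 0.629, 0.038, 1.518, -0.027, 0.996, -0.02], 'qd': [0.0, -0.0, 0.001, -0.0, 0.0, -0.0, 0.0], 'tau': [-0.001, -56.341, 1.226, -19.345, 0.011, 0.011, -0.0], 'eef_pos': [649.358, 0.047, 230.38], 'tool_rot': [-1.573, -0.0, -1.571], 'force': [0.092, -0.348, 1.339], 'torque': [-0.021, 0.007, -0.038], 'width': 85.408}
scene 374.586998312147 254.0893659339488 191.8821262207163 [[-0.526, 0.85, 0.003], [0.464, 0.29, -0.837], [-0.712, -0.439, -0.548]] [269.3, -207.0, 1341.4]
side 436.3111489561317 264.49418376725515 191.82880426395738 [[-0.923, -0.385, 0.013], [-0.24, 0.549, -0.801], [0.301, -0.742, -0.599]] [523.3, 169.8, 969.7]
wrist 298.1092939749664 259.0264873700175 191.5243370258715 [[1.0, -0.0, -0.003], [0.0, -0.963, 0.268], [-0.003, -0.268, -0.963]] [-648.1, -35.1, 379.7]
```

View pics/scene0.png

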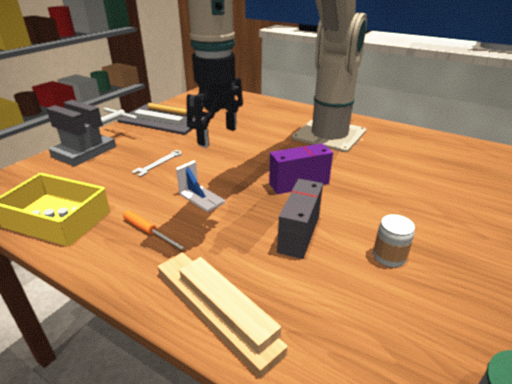

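View pics/side0.png

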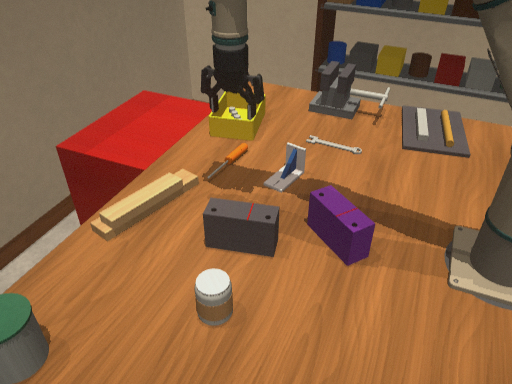

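View pics/wrist0.png

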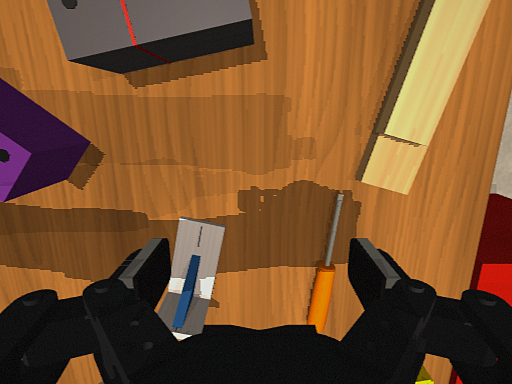

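Shown: the square is at scene (200,188), side (288,168) and wrist (195,275), with its long leg pointing toward the dark block. The dark block with the red line is at scene (302,215), side (242,227) and wrist (155,30). The purple look-alike is at scene (300,167), side (340,223) and wrist (35,155). Next I'll enlarge these for measuring.

```bash
cat > h.py <<'E'
import numpy as np, cv2, pickle
from scipy.spatial.transform import Rotation as Ro
def ray(m,u,v):
    R=np.array(m["R"]);t=np.array(m["t"])
    d=R.T@np.array([(u-m["cx"])/m["fx"],(v-m["cy"])/m["fy"],1.]); return -R.T@t,d/np.linalg.norm(d)
def onz(m,u,v,z):
    c,d=ray(m,u,v); return c+d*(z-c[2])/d[2]
def tri(*obs):
    A=np.zeros((3,3));b=np.zeros(3)
    for m,u,v in obs:
        c,d=ray(m,u,v);P=np.eye(3)-np.outer(d,d);A+=P;b+=P@c
    X=np.linalg.solve(A,b); return X
def proj(m,X):
    p=np.array(m["R"])@np.array(X)+np.array(m["t"]); return m["fx"]*p[0]/p[2]+m["cx"],m["fy"]*p[1]/p[2]+m["cy"]
def crop(m,u0,u1,v0,v1,k,f):
    im=m["img"][v0:v1,u0:u1,::-1]; im=cv2.resize(im,None,fx=k,fy=k,interpolation=cv2.INTER_CUBIC)
    for u in range((u0//10+1)*10,u1,10):
        cv2.line(im,(int((u-u0+.5)*k),0),(int((u-u0+.5)*k),6 if u%50 else 14),(0,255,0),1)
        if u%20==0: cv2.putText(im,str(u),(int((u-u0)*k)-8,24),0,.35,(0,255,0),1)
    for v in range((v0//10+1)*10,v1,10):
        cv2.line(im,(0,int((v-v0+.5)*k)),(6,int((v-v0+.5)*k)),(0,255,0),1)
        if v%20==0: cv2.putText(im,str(v),(8,int((v-v0)*k)+4),0,.35,(0,255,0),1)
    cv2.imwrite(f,im)
E
python3 - <<'E'
from h import *
d=pickle.load(open("im0.pkl","rb"))
a=[]
crop(d["scene"],160,240,150,220,5,"pics/a1.png"); crop(d["scene"],265,340,140,265,4,"pics/a2.png")
crop(d["side"],255,315,135,200,6,"pics/a3.png"); crop(d["side"],195,295,190,260,5,"pics/a4.png")
i=[cv2.imread(f"pics/a{k}.png") for k in (1,2,3,4)]
W=np.zeros((600,800,3),np.uint8); W[:350,:400]=i[0]; W[:500,400:700]=i[1]; cv2.imwrite("pics/b1.png",W)
W=np.zeros((600,800,3),np.uint8); W[:390,:360]=i[2]; 
j=cv2.resize(i[3],None,fx=.85,fy=.85);W[:j.shape[0],365:365+j.shape[1]]=j; cv2.imwrite("pics/b2.png",W)
crop(d["wrist"],40,290,0,345,1.7,"pics/b3.png")
E
```

```text
(no output)
```

View pics/b1.png

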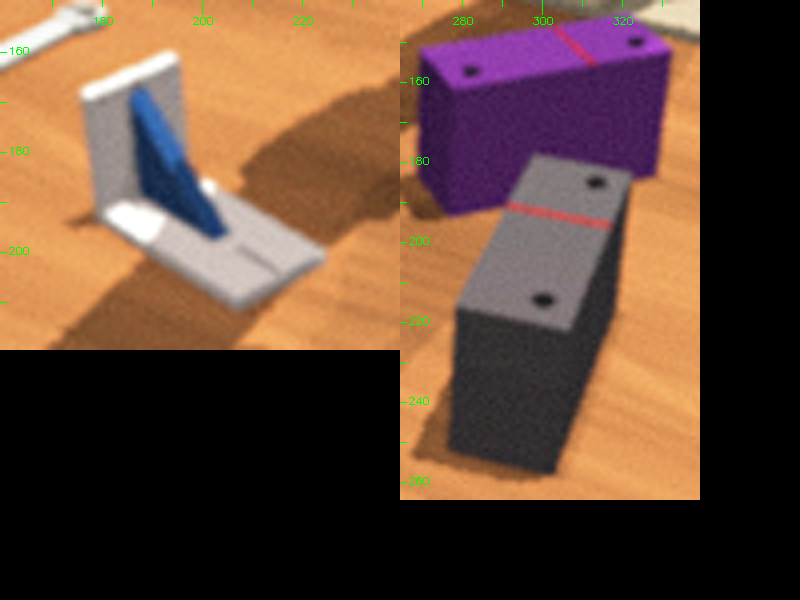

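View pics/b2.png

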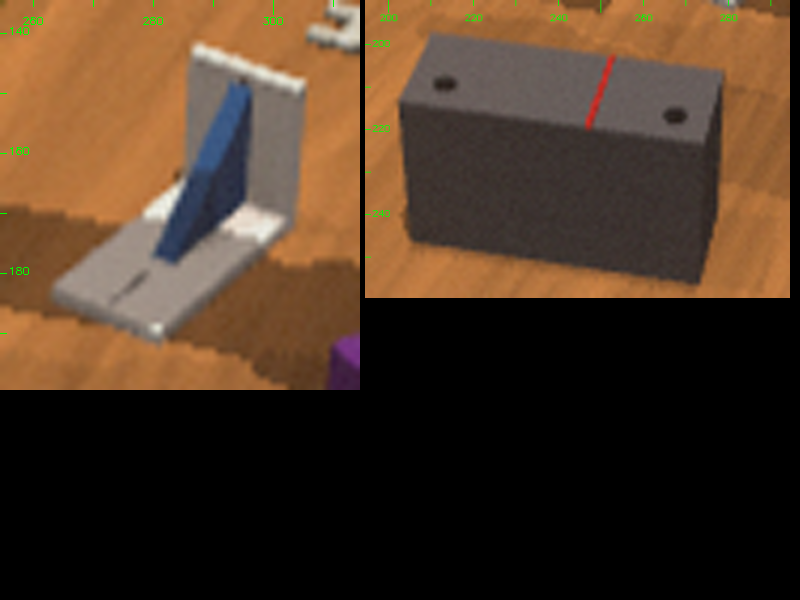

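View pics/b3.png

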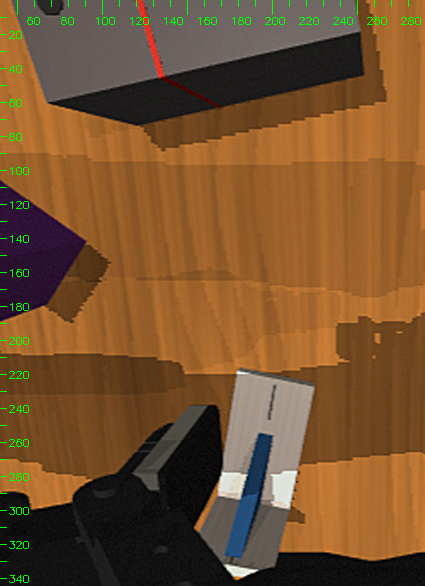

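```bash
python3 - <<'E'
from h import *
d=pickle.load(open("im0.pkl","rb"));w,s,e=d["wrist"],d["scene"],d["side"]
r=lambda x:np.round(x,1)
print("block wrist TL,TR,line z100",[r(onz(w,*p,100)) for p in((68,60),(250,18.5),(133.5,45))])
print(" z0 BL,BR,line",[r(onz(w,*p,0)) for p in((122,73),(252.5,44),(169,62))])
print("scene z100 4 corners, line",[r(onz(s,*p,100)) for p in((279,215.5),(307,221.5),(297.5,178),(322,182),(291,190.5),(317.5,195.5))])
print("side z100 ",[r(onz(e,*p,100)) for p in((203,213),(273,223),(210,197.5),(278,206),(246.5,219.5),(252.5,202.5))])
# square
print("wrist leg end z8",[r(onz(w,*p,8)) for p in((179.5,218),(224,226.5))])
print("scene leg end z8",[r(onz(s,*p,8)) for p in((206.5,209),(224.5,200))])
print("side leg end z8",[r(onz(e,*p,8)) for p in((263.5,182),(280,189.5))])
print("scene short top outer z80",[r(onz(s,*p,80)) for p in((175.5,167.5),(194.5,160))])
print("side short top outer z80",[r(onz(e,*p,80)) for p in((286.5,141),(305,147.5))])
st=Ro.from_euler('xyz',[-1.573,0,-1.571]).as_matrix(); print(r(st))
E
```

```text
block wrist TL,TR,line z100 [array([486.1, 107.6, 100. ]), array([641., 139., 100.]), array([543.1, 119.2, 100. ])]
 z0 BL,BR,line [array([487.4, 108. ,  -0. ]), array([640.6, 138.9,   0. ]), array([543.6, 119.9,   0. ])]
scene z100 4 corners, line [array([642.3, 140.6, 100. ]), array([630.2, 197.8, 100. ]), array([488.1, 106.7, 100. ]), array([474. , 163.4, 100. ]), array([545.2, 118.5, 100. ]), array([532.2, 177.6, 100. ])]
side z100  [array([631.9, 197.1, 100. ]), array([479.1, 167.1, 100. ]), array([644.4, 141.9, 100. ]), array([490.4, 108.7, 100. ]), array([535.7, 179.1, 100. ]), array([547.8, 119.9, 100. ])]
wrist leg end z8 [array([544.2, -69.9,   8. ]), array([602. , -81.8,   8. ])]
scene leg end z8 [array([605., -83.,   8.]), array([548.4, -68. ,   8. ])]
side leg end z8 [array([604.6, -82.9,   8. ]), array([550.2, -68.6,   8. ])]
scene short top outer z80 [array([ 578.2, -199.2,   80. ]), array([ 520.1, -183.5,   80. ])]
side short top outer z80 [array([ 584.1, -202. ,   80. ]), array([ 524.3, -189.2,   80. ])]
[[-0. -0.  1.]
 [-1.  0. -0.]
 [-0. -1. -0.]]
```

The candidates were three. I take the dark block at scene (302,215), because it is dark and has the red line. The purple block at (300,167) is excluded by the description. The square at scene (200,188) is the only blue and aluminium L. The close crops confirm both choices, and sizes check: block face 158/160 mm, square leg 120 mm, width 59 mm.

```bash
cat >> h.py <<'E'
def toolR(heading_deg, tilt_deg):
    # tool y = -cos(tilt) up + sin(tilt)*h (h = horizontal heading); tool z = horizontal, right of heading
    a=np.radians(heading_deg);h=np.array([np.cos(a),np.sin(a),0]);u=np.array([0,0,1.])
    t=np.radians(tilt_deg);y=-np.cos(t)*u+np.sin(t)*h; z=np.array([np.sin(a),-np.cos(a),0]); x=np.cross(y,z)
    return np.stack([x,y,z],1)
def rel(p0,R0,p1,R1):
    return np.round(R0.T@(np.array(p1)-p0)/10,2), np.round(np.degrees(Ro.from_matrix(R0.T@R1).as_rotvec()),2)
def now():
    from cell import ctrl
    s=ctrl.read_state(); return np.array(s["eef_pos"]),Ro.from_euler('xyz',s["tool_rot"]).as_matrix(),s
E
python3 - <<'E'
from h import *
p,R,s=now()
R1=toolR(78.5,-45); web=np.array([558.4,-160.2,34]); 
g=web+20*R1[:,1]; print(R1.round(2), g)
print(rel(p,R,g-110*R1[:,1],R1))
E
```

```text
[[-0.14 -0.14  0.98]
 [-0.69 -0.69 -0.2 ]
 [ 0.71 -0.71  0.  ]] [ 555.58051163 -174.05822807   19.85786438]
(array([ 9.78, 13.31, -7.82]), array([ -4.44,  10.94, -44.84]))
```

```bash
python3 -m inch '[1,5,6,-4,-2,5.5,-22.4, 1,9.8,13.3,-7.8,-4.4,10.9,-44.8, 1,9.8,13.3,-7.8,-4.4,10.9,-44.8, 1,9.8,13.3,-7.8,-4.4,10.9,-44.8, 1,9.8,13.3,-7.8,-4.4,10.9,-44.8, 1,9.8,13.3,-7.8,-4.4,10.9,-44.8, 1,9.8,13.3,-7.8,-4.4,10.9,-44.8, 1,9.8,13.3,-7.8,-4.4,10.9,-44.8, 1,9.8,13.3,-7.8,-4.4,10.9,-44.8]'
python3 - <<'E'
from h import *
from cell import imaging
p,R,s=now(); print(p,R.round(3),np.round(s["qpos"],2),s["clock"])
web=np.array([558.4,-160.2,34]);R1=toolR(78.5,-45)
print(rel(p,R,web+20*R1[:,1],R1))
m=imaging.get_image("wrist"); pickle.dump(m,open("w1.pkl","wb")); cv2.imwrite("pics/w1.png",m["img"][:,:,::-1])
E
```

```text
clock: 1.05
eef_pos: [571.9, -99.6, 99.5]
tool_rot: [-1.567, -0.783, -1.776]
force: [-0.3, -0.1, 0.4]
width: 85.3
[571.8777492  -99.60167089  99.50128092] [[-0.145 -0.14   0.98 ]
 [-0.694 -0.692 -0.201]
 [ 0.706 -0.709  0.003]] [-0.57  0.99  0.53  1.71  0.36  0.88 -0.68] 1.05
(array([-0.22, 11.02, -0.12]), array([-0.05, -0.19, -0.12]))
```

View pics/w1.png

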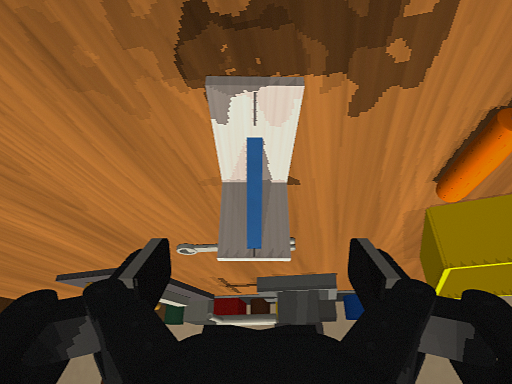

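The wrist view has the web at column 255, between the pads (mid 259), with its two ends at rows 138 and 248. The long-leg end is at row 77 and the short-leg top at row 260. I'll check depth, then approach.

```bash
python3 - <<'E'
from h import *
m=pickle.load(open("w1.pkl","rb"))
print([onz(m,*q,8).round(1) for q in((206,88),(302.5,88),(255,77))],[onz(m,*q,0).round(1) for q in((206,77),(304,77))],[onz(m,*q,80).round(1) for q in((217.5,261),(291,261))], [onz(m,*q,8).round(1) for q in((224,181),(293,181))])
E
```

```text
[array([543.8, -72.3,   8. ]), array([601.7, -84.3,   8. ]), array([574.9, -70.4,   8. ])] [array([543.7, -70.7,   0. ]), array([603.3, -83. ,   0. ])] [array([ 516.9, -189.7,   80. ]), array([ 577.6, -202.6,   80. ])] [array([ 521.9, -178.7,    8. ]), array([ 584.7, -191.8,    8. ])]
```

```bash
python3 -m inch '[1,-0.2,3,-0.2,0,0,0, 1,-0.2,6,-0.2,0,0,0, 1,-0.2,9,-0.2,0,0,0, 1,-0.2,11,-0.2,0,0,0, 1,-0.2,11,-0.2,0,0,0, 1,-0.2,11,-0.2,0,0,0]'
python3 - <<'E'
from h import *
from cell import imaging
p,R,s=now(); print(p)
web=np.array([558.4,-160.2,34]);R1=toolR(78.5,-45)
print(rel(p,R,web+20*R1[:,1],R1))
m=imaging.get_image("side"); crop(m,220,350,60,220,3.5,"pics/s2.png")
E
```

```text
clock: 1.7
eef_pos: [555.3, -172.9, 19.9]
tool_rot: [-1.567, -0.783, -1.775]
force: [0.8, 0.3, 0.1]
width: 85.7
[ 555.32389579 -172.88247501   19.89577504]
(array([0.08, 0.08, 0.05]), array([-0.08, -0.16, -0.13]))
```

View pics/s2.png

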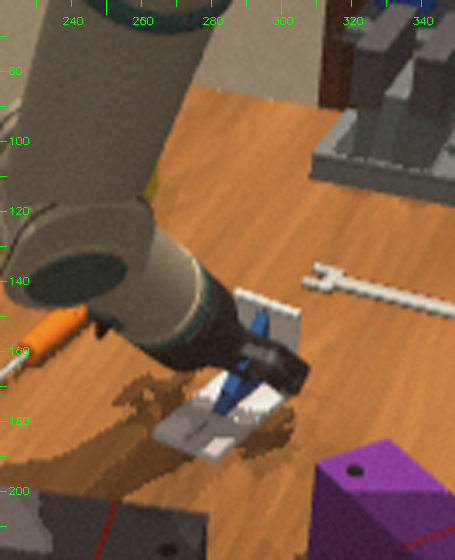

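```bash
python3 -m inch '[1,0.1,0.1,-0.2,0,0,0, 0,0.1,0.1,-0.2,0,0,0, 0,0.1,0.1,-0.2,0,0,0, 0,0.1,0.1,-0.2,0,0,0, 0,0.1,0.1,-0.2,0,0,0, 0,0.1,0.1,-0.2,0,0,0, 0,0.1,0.1,-0.2,0,0,0, 0,0.1,0.1,-0.2,0,0,0, 0,0.1,0.1,-0.2,0,0,0, 0,0.1,0.1,-0.2,0,0,0]'
python3 - <<'E'
from h import *
from cell import imaging
p,R,s=now(); print(p,R.round(3))
m=imaging.get_image("wrist"); cv2.imwrite("pics/w3.png",m["img"][:,:,::-1]); pickle.dump(m,open("w3.pkl","wb"))
E
```

```text
clock: 2.75
eef_pos: [552.9, -173.3, 19.1]
tool_rot: [-1.568, -0.784, -1.772]
force: [0.8, 0.5, 2.1]
width: 10.8
[ 552.94318106 -173.30869634   19.13707363] [[-0.142 -0.139  0.98 ]
 [-0.693 -0.693 -0.198]
 [ 0.706 -0.708  0.002]]
```

View pics/w3.png

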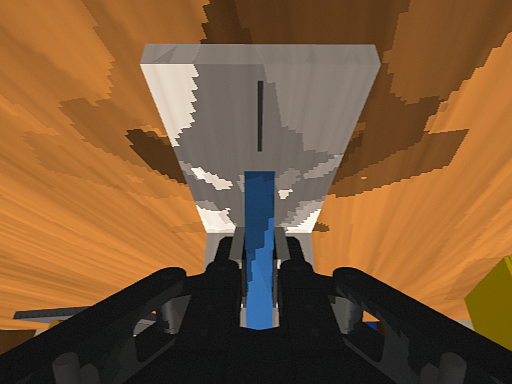

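```bash
python3 - <<'E'
from h import *
m=pickle.load(open("w3.pkl","rb"));p,R,s=now()
a=[onz(m,*q,0).round(1) for q in((143,45),(379,45))];b=[onz(m,*q,8).round(1) for q in((141,64),(379,66))];c=[onz(m,*q,8).round(1) for q in((205,233.5),(312,233.5))]
print(a,b,c)
sx=toolR(78.5,-45); sx=np.array([np.cos(np.radians(78.5)),np.sin(np.radians(78.5)),0])
for q,k in((a,120),(b,120),(c,8)):
    h=np.mean(q,0)-k*sx; h[2]=0; print("heel",h, "heel in tool",(R.T@(h-p)).round(1), np.degrees(np.arctan2(*(q[1]-q[0])[[1,0]])))
print("nominal", R.T@(-20*R[:,1]-34*sx-np.array([0,0,34])))
E
```

```text
[array([541.8, -70. ,   0. ]), array([603.1, -82.5,   0. ])] [array([543., -70.,   8.]), array([601.6, -82.5,   8. ])] [array([ 518.1, -182.2,    8. ]), array([ 579.6, -194.9,    8. ])]
heel [ 548.52584787 -193.84096455    0.        ] heel in tool [ 1.3 28.4 -0.3] -11.52546417027696
heel [ 548.37584787 -193.84096455    0.        ] heel in tool [ 1.4 28.4 -0.4] -12.041328227117754
heel [ 547.25505652 -196.38939764    0.        ] heel in tool [ 3.3 30.3 -1. ] -11.667802770231365
nominal [ 0.04932138 28.08313934 -0.09632412]
```

```bash
python3 - <<'E'
from h import *
d=pickle.load(open("im0.pkl","rb"));s=d["scene"];e=d["side"]
print("purple",[onz(s,*q,100).round(0) for q in((270.5,152),(278.5,162),(332,152),(325,144))],[onz(e,*q,100).round(0) for q in((309,200),(309,200),(347,231),(370,222),(331,188))])
p,R,st=now(); ht=np.array([1.6,28.7,-.4])
def tcp(heel,hd,t):
    R1=toolR(hd,t); return np.array(heel)-R1@ht,R1
mark=np.array([544.5,119.3,0]); bx=np.array([np.cos(np.radians(101.5)),np.sin(np.radians(101.5)),0])
A=tcp(mark-bx*110+[0,0,110],90,0); B=tcp(mark-bx*45+[0,0,12],101.5,45)
print(A[0],B[0],B[1].round(2)); print("A",rel(p,R,*A)); print("A->B",rel(*A,*B))
print("lift 12cm",R.T@[0,0,12])
E
```

```text
purple [array([405., -15., 100.]), array([442.,  30., 100.]), array([317., 125., 100.]), array([281.,  90., 100.])] [array([433.,  60., 100.]), array([433.,  60., 100.]), array([328., 129., 100.]), array([289.,  81., 100.]), array([400.,  -5., 100.])]
[566.83047279  13.10828249 138.7       ] [557.68393367  56.50523643  33.42533547] [[ 0.14 -0.14  0.98]
 [-0.69  0.69  0.2 ]
 [-0.71 -0.71  0.  ]]
A (array([ -4.68, -21.57,  -2.32]), array([  4.39, -10.9 ,  44.8 ]))
A->B (array([-4.34, 10.53, -0.91]), array([ -4.52, -10.9 ,  44.85]))
lift 12cm [ 8.47657117 -8.49395206  0.02279501]
```

```bash
python3 -m inch '[0,2.8,-2.8,0,0,0,0, 0,5.7,-5.7,0,0,0,0, 0,4,-9,-0.5,0.9,-2.2,9, 0,2,-12,-1,1.7,-4.3,17.9, 0,-0.3,-15,-1.4,2.6,-6.5,26.9, 0,-2.5,-18.4,-1.8,3.5,-8.7,35.8, 0,-4.7,-21.6,-2.3,4.4,-10.9,44.8, 0,-4.7,-21.6,-2.3,4.4,-10.9,44.8, 0,-4.7,-21.6,-2.3,4.4,-10.9,44.8, 0,-4.7,-21.6,-2.3,4.4,-10.9,44.8]'
python3 - <<'E'
from h import *
from cell import imaging
p,R,st=now(); ht=np.array([1.6,28.7,-.4]);print(np.round(st["qpos"],2))
mark=np.array([544.5,119.3,0]); bx=np.array([np.cos(np.radians(101.5)),np.sin(np.radians(101.5)),0])
R1=toolR(101.5,45)
for k,z in((60,40),(45,12)): print(rel(p,R,mark-bx*k+[0,0,z]-R1@ht,R1))
m=imaging.get_image("scene"); cv2.imwrite("pics/s4.png",m["img"][:,:,::-1])
E
```

```text
clock: 3.8
eef_pos: [566.0, 12.0, 137.9]
tool_rot: [-1.573, -0.002, -1.573]
force: [-0.4, -0.6, -4.0]
width: 11.2
[-0.06  0.63 -0.02  1.84  0.02  0.67 -0.1 ]
(array([-2.99,  7.64, -0.52]), array([ -4.44, -11.09,  44.92]))
(array([-4.46, 10.44, -0.81]), array([ -4.44, -11.09,  44.92]))
```

View pics/s4.png

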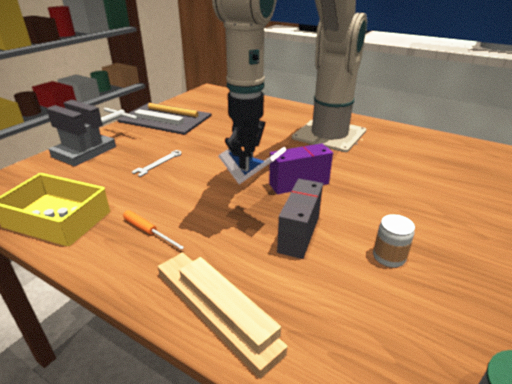

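The square is held at (245,165), heel down and turned halfway. Next I finish the turn about 60 mm out from the face and 40 mm up.

```bash
python3 -m inch '[0,-0.4,1,-0.1,-0.7,-1.8,7.5, 0,-0.9,2,-0.2,-1.5,-3.7,15, 0,-1.3,3.5,-0.3,-2.2,-5.5,22.5, 0,-1.9,5,-0.3,-3,-7.4,30, 0,-2.5,6.5,-0.4,-3.7,-9.2,37.5, 0,-3,7.6,-0.5,-4.4,-11.1,44.9, 0,-3,7.6,-0.5,-4.4,-11.1,44.9, 0,-3,7.6,-0.5,-4.4,-11.1,44.9, 0,-3,7.6,-0.5,-4.4,-11.1,44.9]'
python3 - <<'E'
from h import *
from cell import imaging
p,R,st=now(); print(R.round(3),np.round(st["qpos"],2))
d={n:imaging.get_image(n) for n in("scene","side","wrist")}
pickle.dump(d,open("im5.pkl","wb"))
crop(d["scene"],215,335,130,260,4,"pics/c1.png");crop(d["side"],195,305,120,260,4,"pics/c2.png");cv2.imwrite("pics/c3.png",d["wrist"]["img"][:,:,::-1])
E
```

```text
clock: 4.75
eef_pos: [562.6, 45.5, 64.8]
tool_rot: [-1.563, 0.783, -1.359]
force: [0.9, 0.6, -3.2]
width: 11.0
[[ 0.149 -0.141  0.979]
 [-0.693  0.691  0.205]
 [-0.705 -0.709  0.005]] [ 0.6   1.05 -0.58  1.67 -0.28  0.87  0.63]
```

View pics/c1.png

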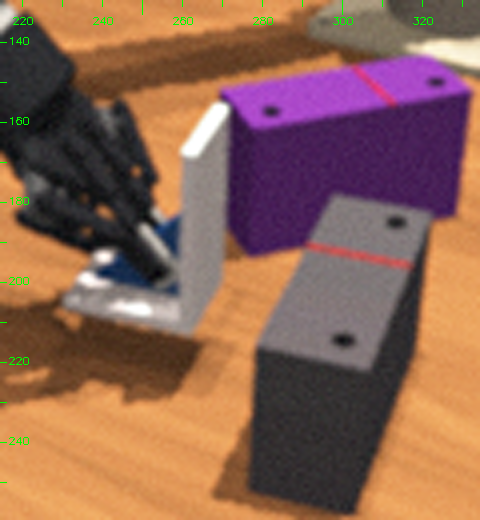

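View pics/c2.png

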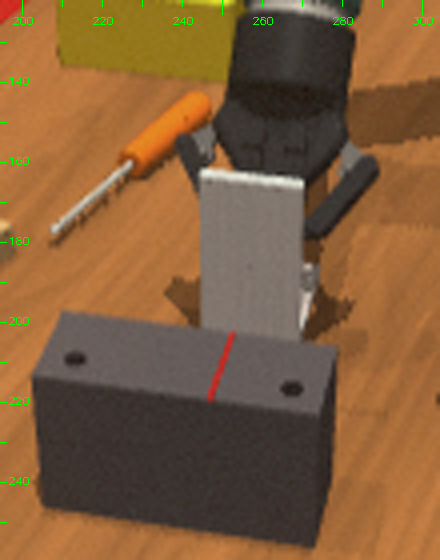

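View pics/c3.png

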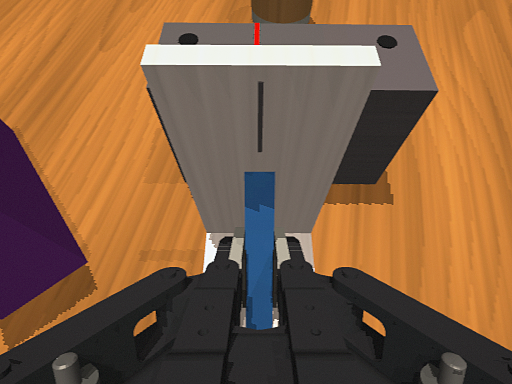

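```bash
cat >> h.py <<'E'
HT=np.array([1.6,28.7,-.4])
def redline(m,box):
    u0,u1,v0,v1=box; im=m["img"][v0:v1,u0:u1].astype(int)
    k=(im[...,0]>im[...,1]*1.9+15)&(im[...,0]>im[...,2]*1.9)&(im[...,0]>70)
    v,u=np.nonzero(k); return u+u0,v+v0
E
python3 - <<'E'
from h import *
d=pickle.load(open("im5.pkl","rb"));w=d["wrist"]
p,R,s=now(); heel=p+R@HT; print("heel",heel.round(1))
u,v=redline(w,(230,290,20,50)); P=[(r,u[v==r].mean()) for r in np.unique(v)]; print(P[:2],P[-2:])
for r,c in (P[1],P[-2]):
    X=onz(w,c,r,100); print("line wrist",X.round(1))
print("block back/front corners wrist z100",[onz(w,*q,100).round(1) for q in((163,23),(413.5,26),(437.5,91))],"bot",onz(w,376,184,0).round(1))
zt=heel[2]+120
print("sq top outer edge wrist",[onz(w,*q,zt).round(1) for q in((146,45.5),(377,46.5))])
print("sq top outer scene",[onz(d["scene"],*q,zt).round(1) for q in((262.3,168.5),(271.5,155))])
print("sq top outer side",[onz(d["side"],*q,zt).round(1) for q in((244.5,164.5),(270,167))])
E
```

```text
heel [558.7  63.4  43.8]
[(np.int64(23), np.float64(256.5)), (np.int64(24), np.float64(257.0))] [(np.int64(43), np.float64(256.5)), (np.int64(44), np.float64(256.5))]
line wrist [532.8 177.7 100. ]
line wrist [536.6 158.6 100. ]
block back/front corners wrist z100 [array([473.5, 165.7, 100. ]), array([631.8, 197.2, 100. ]), array([642.1, 138.9, 100. ])] bot [643.3 139.3   0. ]
sq top outer edge wrist [array([527.4,  59.5, 163.8]), array([588.5,  72.4, 163.8])]
sq top outer scene [array([590.4,  68.8, 163.8]), array([525.9,  54.9, 163.8])]
sq top outer side [array([588.1,  73.3, 163.8]), array([531. ,  59.5, 163.8])]
```

```bash
cat > t.py <<'E'
from h import *
mark=np.array([544.4,119.0,0]); bx=np.array([np.cos(np.radians(101.4)),np.sin(np.radians(101.4)),0])
def tgt(k,z,R1=toolR(101.4,45.1)): return mark-bx*k+[0,0,z]-R1@HT,R1
def rep():
    p,R,s=now(); h=p+R@HT; by=np.array([-bx[1],bx[0],0])
    print("heel: gap %.1f lat %.1f z %.1f"%(-(h-mark)@bx,(h-mark)@by,h[2]),"yaw %.2f"%np.degrees(np.arctan2(R[1,2],R[0,2])),"tilt %.2f"%np.degrees(np.arctan2(-R[2,0],-R[2,1])),"F bx %.1f by %.1f z %.1f"%(s["force"]@bx,s["force"]@by,s["force"][2]),"T",np.round(s["torque"],2),"w",round(s["width"],1),"t",s["clock"])
    return p,R
E
python3 - <<'E'
from t import *
p,R=rep()
for k,z in((30,25),(20,4),(20,1)): print(k,z,rel(p,R,*tgt(k,z)))
E
```

```text
heel: gap 57.3 lat -3.0 z 43.8 yaw 11.82 tilt 44.81 F bx 0.0 by 0.1 z -3.0 T [-1.29 -0.24  0.  ] w 10.9 t 4.9
30 25 (array([-0.6 ,  3.26, -0.3 ]), array([0.02, 0.58, 0.29]))
20 4 (array([ 0.17,  5.46, -0.3 ]), array([0.02, 0.58, 0.29]))
20 1 (array([ 0.38,  5.67, -0.3 ]), array([0.02, 0.58, 0.29]))
```

```bash
python3 -m inch '[0,-0.6,3.3,-0.3,0,0.5,0.3, 0,0.17,5.4,-0.3,0,0.5,0.3, 0,0.17,5.4,-0.3,0,0.5,0.3, 0,0.17,5.4,-0.3,0,0.5,0.3, 0,0.17,5.4,-0.3,0,0.5,0.3]'
python3 - <<'E'
from t import *
from cell import imaging
p,R=rep()
for k,z in((20,1),(20,0),(10,0)): print(k,z,rel(p,R,*tgt(k,z)))
d={n:imaging.get_image(n) for n in("scene","side","wrist")}
pickle.dump(d,open("im6.pkl","wb"))
crop(d["scene"],235,335,140,260,4.5,"pics/d1.png");crop(d["wrist"],120,400,0,260,2.2,"pics/d3.png")
E
```

```text
clock: 5.4
eef_pos: [553.2, 78.2, 24.6]
tool_rot: [-1.571, 0.789, -1.375]
force: [0.6, -0.2, -3.6]
width: 10.8
heel: gap 22.5 lat -0.2 z 3.2 yaw 11.23 tilt 45.21 F bx -0.3 by -0.6 z -3.6 T [-1.3  -0.29 -0.03] w 10.8 t 5.4
20 1 (array([-0.02,  0.34, -0.02]), array([-0.1 , -0.14, -0.11]))
20 0 (array([ 0.05,  0.41, -0.02]), array([-0.1 , -0.14, -0.11]))
10 0 (array([-0.66,  1.12, -0.02]), array([-0.1 , -0.14, -0.11]))
```

View pics/d1.png

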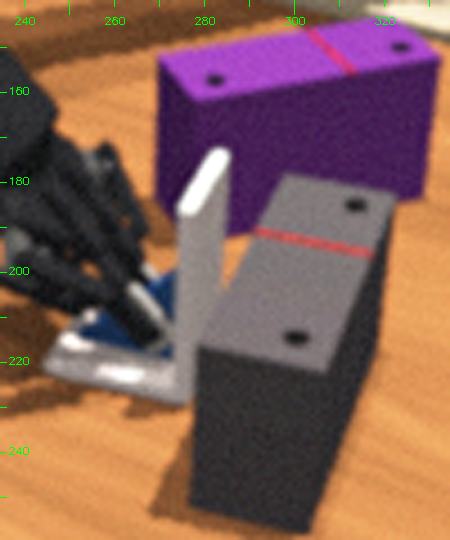

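View pics/d3.png

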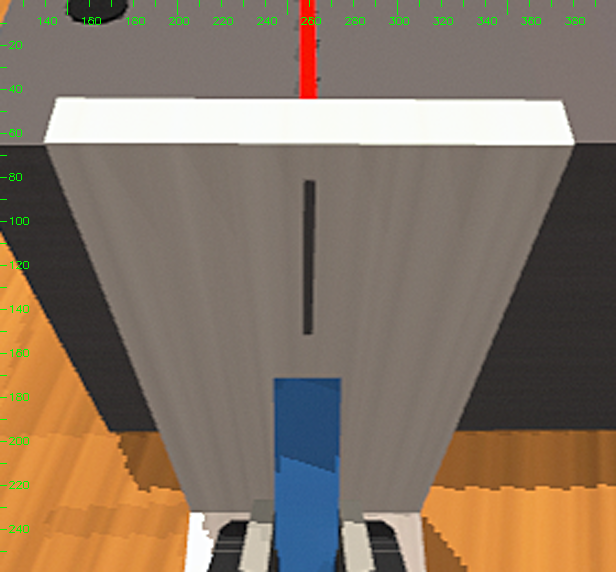

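```bash
python3 -m inch '[0,0.05,0.4,0,-0.1,-0.1,-0.1, 0,0.05,0.4,0,-0.1,-0.1,-0.1, 0,0.05,0.4,0,-0.1,-0.1,-0.1]'
python3 - <<'E'
from t import *
p,R=rep()
for k,z in((20,0),(6,0)): print(k,z,rel(p,R,*tgt(k,z)))
E
```

```text
clock: 5.85
eef_pos: [551.9, 81.4, 20.5]
tool_rot: [-1.574, 0.789, -1.374]
force: [0.1, -1.1, 1.0]
width: 11.2
heel: gap 19.1 lat 0.5 z -0.8 yaw 11.38 tilt 45.23 F bx -1.1 by 0.2 z 1.0 T [-1.07 -0.42 -0.15] w 11.2 t 5.85
20 0 (array([-0.  , -0.12,  0.05]), array([ 0.06, -0.09, -0.13]))
6 0 (array([-0.99,  0.88,  0.05]), array([ 0.06, -0.09, -0.13]))
```

```bash
python3 -m inch '[0,-0.3,0.3,0,0,0,0, 0,-0.6,0.6,0,0,0,0, 0,-0.9,0.9,0,0,0,-0.1, 0,-1.05,1.05,0,0,0,-0.1, 0,-1.05,1.05,0,0,0,-0.1]'
python3 -c "from t import *; rep()"
python3 -m inch '[0,-0.07,0.07,0,0,0,0, 0,-0.14,0.14,0,0,0,0, 0,-0.14,0.14,0,0,0,0]'
python3 -c "from t import *; rep()"
```

```text
clock: 6.35
eef_pos: [548.0, 97.2, 20.6]
tool_rot: [-1.575, 0.789, -1.373]
force: [1.6, -0.8, 0.8]
width: 11.1
heel: gap 2.9 lat 1.3 z -0.8 yaw 11.48 tilt 45.20 F bx -1.1 by -1.4 z 0.8 T [-0.72 -0.49 -0.22] w 11.1 t 6.35
clock: 6.65
eef_pos: [547.9, 97.6, 20.5]
tool_rot: [-1.575, 0.788, -1.375]
force: [0.9, -4.6, 5.5]
width: 10.9
heel: gap 2.4 lat 1.2 z -0.9 yaw 11.40 tilt 45.14 F bx -4.7 by 0.0 z 5.5 T [-0.77 -0.23 -0.04] w 10.9 t 6.65
```

```bash
python3 - <<'E'
from t import *
from cell import imaging
d={n:imaging.get_image(n) for n in("scene","side","wrist")}
pickle.dump(d,open("im7.pkl","wb"));w=d["wrist"]
u,v=redline(w,(230,290,0,60)); 
for r in (2,20,35): print(r,u[v==r].mean() if (v==r).any() else None)
crop(d["scene"],235,335,140,260,4.5,"pics/e1.png");crop(d["wrist"],120,400,0,260,2.2,"pics/e3.png")
E
```

```text
2 261.5
20 262.5
35 262.5
```

View pics/e1.png

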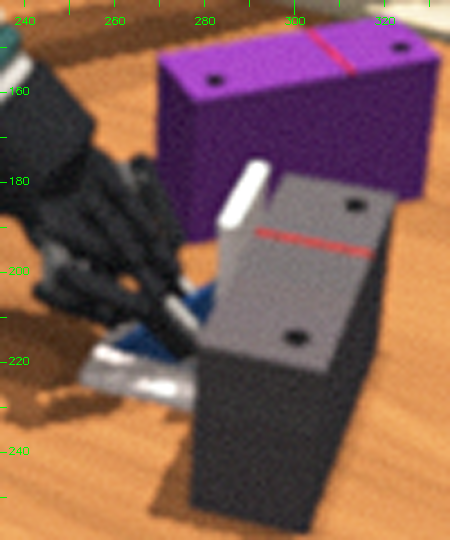

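View pics/e3.png

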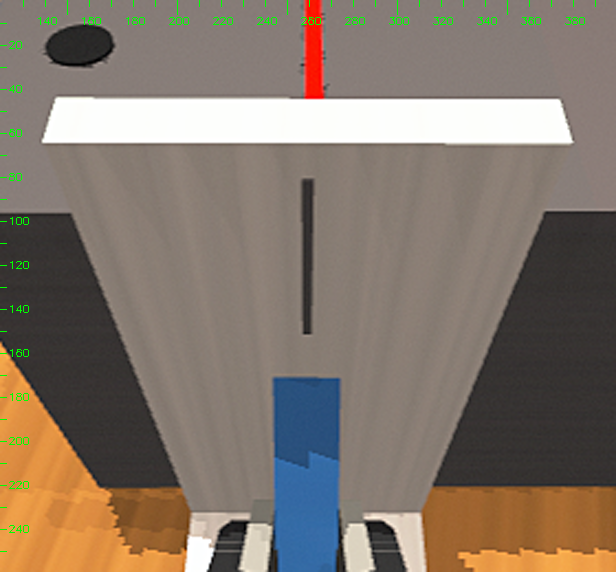

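```bash
python3 -m inch '[0,0.15,-0.15,0,0,0,0, 0,0.15,-0.15,0.1,0,0,0, 0,0.15,-0.15,0.1,0,0,0, 0,0.05,-0.05,0.1,0,0,0, 0,0,0,0.1,0,0,0, 0,-0.06,0.06,0.1,0,0,0, 0,-0.06,0.06,0.1,0,0,0]'
python3 - <<'E'
from t import *
from cell import imaging
rep()
d={n:imaging.get_image(n) for n in("side","wrist")};w=d["wrist"]
u,v=redline(w,(230,290,0,60)); 
for r in (2,20,35): print(r,u[v==r].mean() if (v==r).any() else None)
crop(d["side"],195,305,120,260,4,"pics/f1.png");crop(d["wrist"],120,400,0,260,2.2,"pics/f3.png")
E
```

```text
clock: 7.5
eef_pos: [548.0, 97.9, 20.5]
tool_rot: [-1.577, 0.788, -1.376]
force: [-3.0, -6.8, 9.3]
width: 11.1
heel: gap 2.1 lat 1.1 z -0.9 yaw 11.44 tilt 45.12 F bx -6.1 by 4.3 z 9.3 T [-0.59  0.33  0.5 ] w 11.1 t 7.5
2 261.5
20 261.5
35 262.0
```

View pics/f1.png

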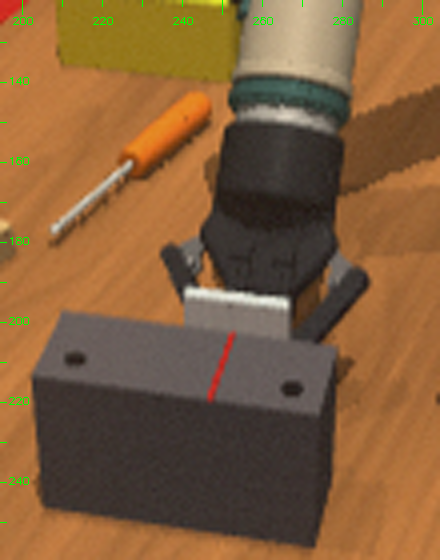

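View pics/f3.png

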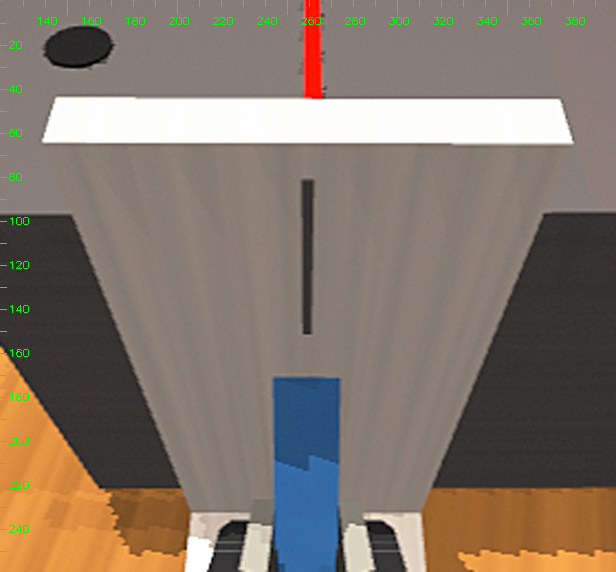

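```bash
python3 -m inch '[0,0.14,-0.14,0,0,0,0, 0,0,-0.28,0,0,0,0, 0,0,-0.28,0.03,0,0,0, 0,0,-0.28,0.03,0,0,0, 0,0.1,-0.18,0.03,0,0,0, 0,0.1,-0.18,0.03,0,0,0]'
python3 - <<'E'
from t import *
from cell import imaging
rep()
w=imaging.get_image("wrist")
u,v=redline(w,(230,290,0,60)); 
for r in (2,20,35): print(r,u[v==r].mean() if (v==r).any() else None)
E
```

```text
clock: 8.2
eef_pos: [549.4, 97.0, 20.6]
tool_rot: [-1.575, 0.788, -1.375]
force: [-0.6, -0.2, -1.9]
width: 10.8
heel: gap 3.3 lat -0.1 z -0.8 yaw 11.41 tilt 45.13 F bx -0.0 by 0.7 z -1.9 T [-1.11 -0.2  -0.05] w 10.8 t 8.2
2 258.5
20 258.5
35 259.0
```

```bash
python3 -m inch '[0,-0.07,0.07,-0.01,0,0,0, 0,-0.12,0.12,-0.01,0,0,0, 0,-0.16,0.16,-0.01,0,0,0, 0,-0.16,0.16,-0.01,0,0,0]'
python3 - <<'E'
from t import *
from cell import imaging
rep()
w=imaging.get_image("wrist")
u,v=redline(w,(230,290,0,60)); 
for r in (2,20,35): print(r,u[v==r].mean() if (v==r).any() else None)
E
```

```text
clock: 8.65
eef_pos: [548.6, 99.6, 20.7]
tool_rot: [-1.575, 0.788, -1.374]
force: [-0.1, 0.3, -3.4]
width: 11.4
heel: gap 0.6 lat 0.2 z -0.7 yaw 11.45 tilt 45.15 F bx 0.3 by 0.1 z -3.4 T [-1.29 -0.23 -0.02] w 11.4 t 8.65
2 259.5
20 259.5
35 259.5
```

```bash
python3 -m inch '[0,-0.04,0.04,0,0,0,0, 0,-0.08,0.08,0,0,0,0, 0,-0.08,0.08,0,0,0,0]'
python3 -c "
from t import *
from cell import imaging
rep()
w=imaging.get_image('wrist');crop(w,120,400,0,260,2.2,'pics/g3.png')
s=imaging.get_image('scene');crop(s,235,335,140,260,4.5,'pics/g1.png')"
```

```text
clock: 9.0
eef_pos: [548.5, 100.6, 20.8]
tool_rot: [-1.575, 0.788, -1.374]
force: [0.1, -0.2, -4.1]
width: 11.2
heel: gap -0.4 lat 0.1 z -0.6 yaw 11.43 tilt 45.15 F bx -0.2 by -0.0 z -4.1 T [-1.31 -0.27  0.01] w 11.2 t 9.0
```

View pics/g3.png

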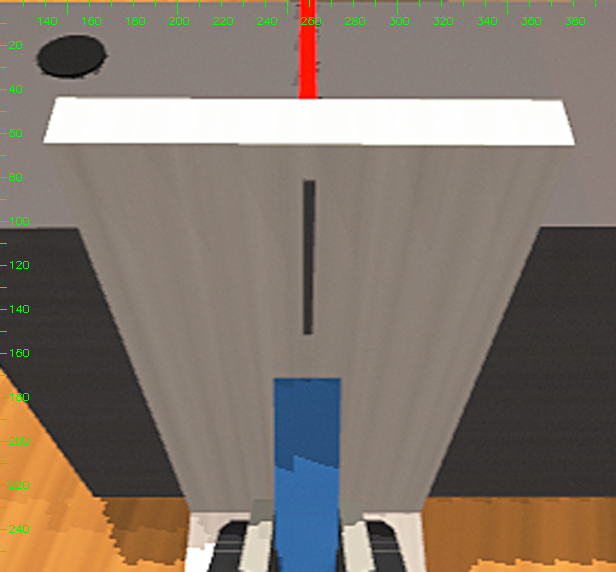

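View pics/g1.png

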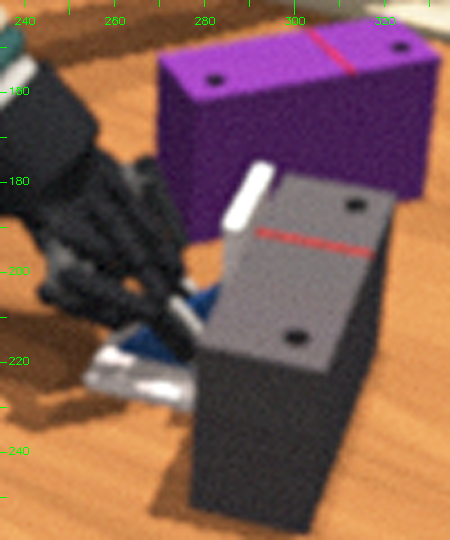

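```bash
python3 - <<'E'
from t import *
from cell import imaging
w=imaging.get_image("wrist"); p,R,s=now()
h=p+R@HT
for hz in (0,):
  for q in ((163,226),(330,226)):
    X=onz(w,*q,0); print("face foot",X.round(1),"gap rel heel",((X-h)@bx).round(2))
  for q in ((207,232.5),(312,232.5)):
    X=onz(w,*q,8); print("inner",X.round(1), "minus8", ((X-h)@bx+8).round(2))
for q in ((120,103.5),(156,103.5),(366,102.5),(399,102.5)):
    X=onz(w,*q,100); print("face top",X.round(1),((X-h)@bx).round(2))
print("outer top edge",[( (onz(w,*q,120)-h)@bx).round(2) for q in((145,44.5),(375,45.5))])
E
```

```text
face foot [486.  107.3   0. ] gap rel heel -0.15
face foot [586.7 127.5   0. ] gap rel heel -0.3
inner [515.9 105.7   8. ] minus8 0.35
inner [575.6 117.6   8. ] minus8 0.26
face top [500.1 110.6 100. ] 0.29
face top [511.5 112.9 100. ] 0.24
face top [578.2 126.5 100. ] 0.42
face top [588.7 128.6 100. ] 0.38
outer top edge [np.float64(1.31), np.float64(0.54)]
```

```bash
python3 -m inch '[0,-0.03,0.03,0,0,0,0, 0,-0.06,0.06,0,0,0,0, 0,-0.06,0.06,0,0,0,0]'
python3 -c "from t import *; rep()"
```

```text
clock: 9.45
eef_pos: [548.6, 100.8, 20.7]
tool_rot: [-1.575, 0.787, -1.375]
force: [-0.0, -2.9, -2.4]
width: 11.0
heel: gap -0.5 lat -0.1 z -0.7 yaw 11.40 tilt 45.10 F bx -2.8 by 0.6 z -2.4 T [-1.53 -0.25  0.15] w 11.0 t 9.45
```

```bash
python3 -m inch '[0,0.04,0.0,0,0,0,0, 0,0.06,0.04,0,0,0,0, 0,0.06,0.04,0,0,0,0]'
python3 -c "from t import *; rep()"
```

```text
clock: 9.75
eef_pos: [548.6, 100.8, 20.6]
tool_rot: [-1.575, 0.788, -1.374]
force: [-0.1, -5.4, 2.3]
width: 11.3
heel: gap -0.5 lat -0.1 z -0.8 yaw 11.41 tilt 45.14 F bx -5.2 by 1.2 z 2.3 T [-1.2   0.01  0.23] w 11.3 t 9.75
```

```bash
python3 -m inch '[0.35,0,0,0,0,0,0, 0.35,0,0,0,0,0,0, 0.35,0,0,0,0,0,0, 0.35,0,0,0,0,0,0]'
python3 -c "
from t import *
from cell import imaging
rep()
w=imaging.get_image('wrist');crop(w,120,400,0,260,2.2,'pics/h3.png')
s=imaging.get_image('side');crop(s,195,305,160,260,5,'pics/h1.png')"
```

```text
clock: 10.15
eef_pos: [548.3, 101.7, 20.3]
tool_rot: [-1.575, 0.789, -1.374]
force: [0.6, 0.1, 0.1]
width: 29.8
heel: gap -1.5 lat 0.0 z -1.1 yaw 11.45 tilt 45.19 F bx -0.1 by -0.6 z 0.1 T [-0.7  -0.19  0.02] w 29.8 t 10.15
```

View pics/h3.png

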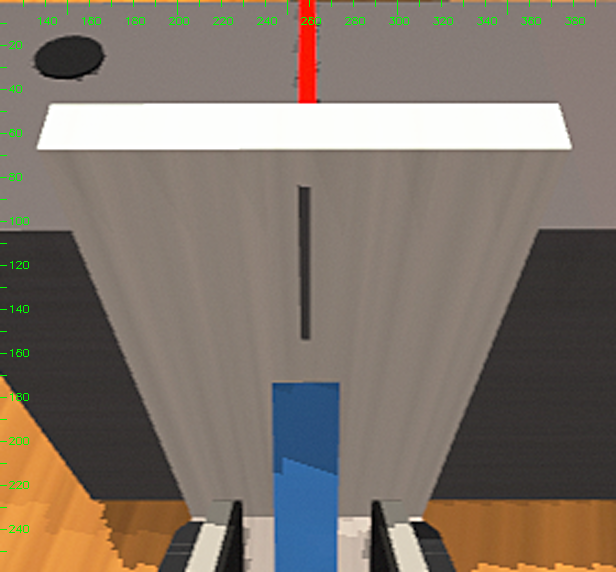

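View pics/h1.png

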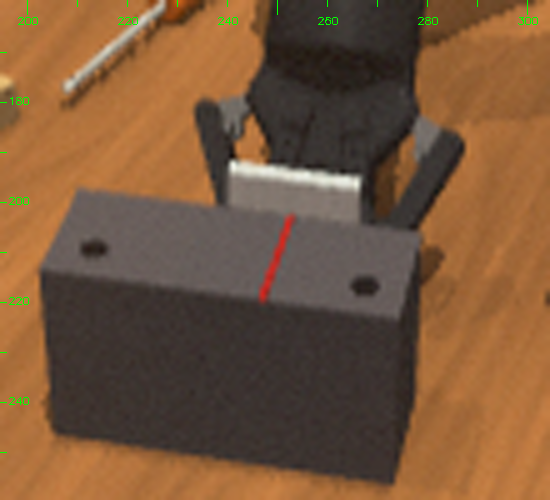

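```bash
python3 -m inch '[0.35,-0.5,-0.5,0,0,0,0, 0.35,-1,-1,0,0,0,0, 0.35,-1,-1,0,0,0,0, 0.35,-1.1,-0.9,0,0,0,0, 0.35,-1.2,-0.8,0,0,0,0, 0.35,-1.2,-0.8,0,0,0,0]'
python3 -c "
from t import *
from cell import imaging
rep()
w=imaging.get_image('wrist');crop(w,120,400,0,260,2.2,'pics/i3.png')"
```

```text
clock: 10.85
eef_pos: [547.6, 104.3, 34.2]
tool_rot: [-1.576, 0.788, -1.374]
force: [0.8, 0.8, -0.1]
width: 29.7
heel: gap -4.1 lat 0.2 z 12.8 yaw 11.45 tilt 45.16 F bx 0.6 by -1.0 z -0.1 T [-0.78 -0.11  0.04] w 29.7 t 10.85
```

View pics/i3.png

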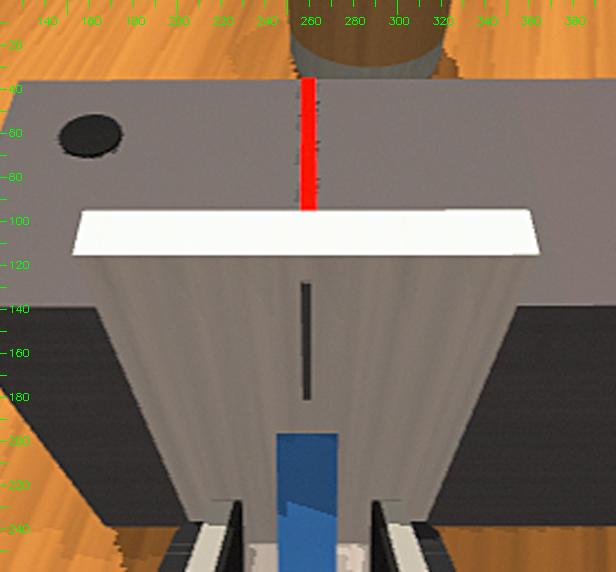

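```bash
python3 -m inch '[0.35,-0.1,0.1,0,0,0,0, 0.35,-0.2,0.2,0,0,0,0, 0.35,-0.3,0.3,0,0,0,0, 0.35,-0.3,0.3,0,0,0,0]'
python3 -c "from t import *; rep()"
python3 -m inch '[0.35,-0.1,0.1,0,0,0,0, 0.35,-0.14,0.14,0,0,0,0, 0.35,-0.14,0.14,0,0,0,0]'
python3 -c "from t import *; rep()"
```

```text
clock: 11.3
eef_pos: [547.5, 106.3, 34.0]
tool_rot: [-1.575, 0.786, -1.375]
force: [-0.6, -6.1, 4.7]
width: 30.0
heel: gap -6.1 lat -0.1 z 12.5 yaw 11.36 tilt 45.02 F bx -5.9 by 1.8 z 4.7 T [-1.06  0.12  0.31] w 30.0 t 11.3
clock: 11.6
eef_pos: [547.5, 106.4, 33.9]
tool_rot: [-1.574, 0.784, -1.376]
force: [-1.7, -11.1, 8.3]
width: 29.7
heel: gap -6.2 lat -0.1 z 12.4 yaw 11.29 tilt 44.90 F bx -10.5 by 3.9 z 8.3 T [-1.32  0.33  0.66] w 29.7 t 11.6
```

```bash
python3 -m inch '[0.35,0.3,-0.3,0,0,0,0, 0.35,0.5,-0.5,0,0,0,0, 0.35,0.5,-1.5,0,0,0,0, 0.35,0.5,-4,0,0,0,0, 0.35,0.5,-8,0,0,0,0, 0.35,0.5,-12,0,0,0,0, 0.35,0.5,-12,0,0,0,0]'
python3 -c "
from t import *
from cell import imaging
rep()
d={n:imaging.get_image(n) for n in('scene','side','wrist')};pickle.dump(d,open('im9.pkl','wb'))
cv2.imwrite('pics/j3.png',d['wrist']['img'][:,:,::-1])
crop(d['side'],195,305,160,260,5,'pics/j1.png');crop(d['scene'],235,335,140,260,4.5,'pics/j2.png')"
```

```text
clock: 12.3
eef_pos: [568.5, 18.3, 118.0]
tool_rot: [-1.566, 0.782, -1.375]
force: [0.9, 0.1, 0.2]
width: 30.0
heel: gap 84.4 lat -3.5 z 96.5 yaw 11.05 tilt 44.80 F bx -0.0 by -0.9 z 0.2 T [-0.74 -0.18  0.01] w 30.0 t 12.3
```

View pics/j3.png

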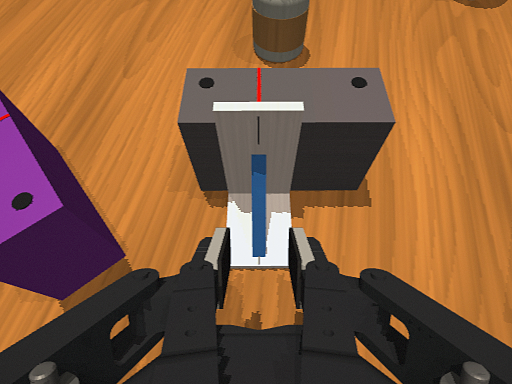

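View pics/j1.png

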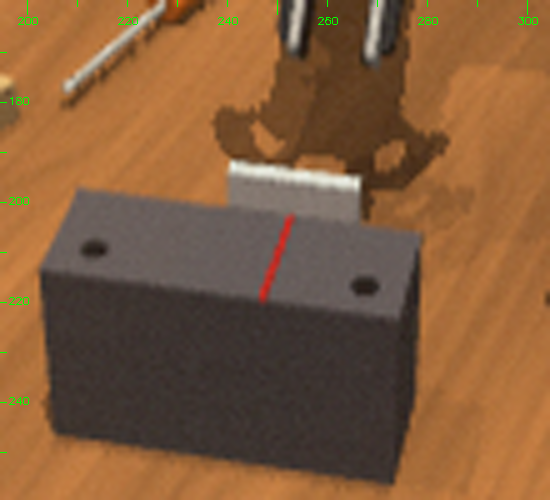

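View pics/j2.png

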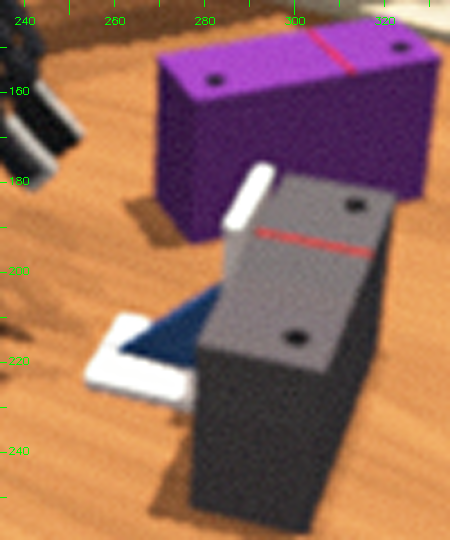

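```bash
python3 - <<'E'
from t import *
a=pickle.load(open("im0.pkl","rb"));d=pickle.load(open("im9.pkl","rb"))
for n,b in(("scene",(270,330,205,262)),("side",(200,285,210,260))):
    A,B=[cv2.cvtColor(x[n]["img"][b[2]:b[3],b[0]:b[1]],cv2.COLOR_RGB2GRAY).astype(np.float32) for x in(a,d)]
    print(n,"block shift px",cv2.phaseCorrelate(A,B,cv2.createHanningWindow(A.shape[::-1],cv2.CV_32F)))
    ra=np.mean(redline(a[n],(280,325,180,200) if n=="scene" else (240,260,198,224)),1);rb=np.mean(redline(d[n],(280,325,180,200) if n=="scene" else (240,260,198,224)),1);print(ra,rb)
by=np.array([-bx[1],bx[0],0])
f=lambda X:(((X-mark)@bx).round(1),((X-mark)@by).round(1))
for n,q in(("wrist",((213,102.5),(304,102.5))),("side",((240.5,193),(266.8,196))),("scene",((284.5,190),(294.5,176.5)))):
    print(n,"top outer edge (bx,by)",[f(onz(d[n],*x,120)) for x in q])
print("wrist face top",[f(onz(d["wrist"],*x,100)) for x in((178.5,122),(208,122),(305,122),(394.5,122))])
for n,bb in(("wrist",(240,280,60,102)),):
    u,v=redline(d[n],bb); print("line",[f(onz(d[n],u[v==r].mean(),r,100)) for r in(70,85,99)])
E
```

```text
scene block shift px ((-0.03608603805005828, -0.04546608512486827), 0.9068621148003472)
[304.32 193.32] [304.17391304 193.30434783]
side block shift px ((0.052365691729669095, 0.040275846816239635), 1.035215855492486)
[249.82758621 211.10344828] [249.83333333 211.16666667]
wrist top outer edge (bx,by) [(np.float64(-0.2), np.float64(30.6)), (np.float64(-0.4), np.float64(-30.7))]
side top outer edge (bx,by) [(np.float64(-3.0), np.float64(-31.7)), (np.float64(-4.5), np.float64(28.2))]
scene top outer edge (bx,by) [(np.float64(-7.1), np.float64(-33.9)), (np.float64(-1.8), np.float64(29.0))]
wrist face top [(np.float64(0.9), np.float64(58.8)), (np.float64(0.9), np.float64(37.1)), (np.float64(0.6), np.float64(-34.1)), (np.float64(0.4), np.float64(-99.6))]
line [(np.float64(57.8), np.float64(0.0)), (np.float64(39.9), np.float64(0.0)), (np.float64(24.3), np.float64(0.0))]
```

```bash
python3 - <<'E'
from t import *
p,R=rep(); R1=toolR(101.4,0)
print(R.T@[0,0,10]); print(rel(p,R,mark-bx*60+[0,0,230],R1))
E
```

```text
heel: gap 78.0 lat 0.2 z 94.1 yaw 11.47 tilt 45.18 F bx 0.3 by 0.4 z 0.3 T [-0.74 -0.11  0.01] w 30.0 t 12.45
[-7.09364785 -7.04833762 -0.03312008]
(array([-10.74,  -5.43,  -0.07]), array([ 2.100e-01, -1.000e-02, -4.518e+01]))
```

```bash
python3 -m inch '[0.35,-3,-3,0,0,0,0, 0.35,-6,-6,0,0,0,-7, 0.35,-8,-6,0,0,0,-15, 0.35,-9,-6,0,0,0,-23, 0.35,-10,-5.7,0,0,0,-31, 0.35,-10.7,-5.4,0,0,0,-39, 0.35,-10.7,-5.4,0,0,0,-45, 0.35,-10.7,-5.4,0,0,0,-45, 0.35,-10.7,-5.4,0,0,0,-45]'
python3 -c "
from t import *
from cell import imaging
w=imaging.get_image('wrist');pickle.dump(w,open('w10.pkl','wb'))
R=np.array(w['R']);print('cam',-R.T@w['t'], ((-R.T@w['t'])-mark)@bx)
cv2.imwrite('pics/k.png',w['img'][:,:,::-1]); print(proj(w,mark+[0,0,100]))"
```

```text
clock: 13.35
eef_pos: [556.3, 60.7, 228.2]
tool_rot: [-1.577, 0.004, -1.369]
force: [1.1, -1.4, -0.8]
width: 30.0
cam [542.95922465 126.74235704 371.58429648] 7.874389251321949
(np.float64(260.91714577067285), np.float64(119.15778508101336))
```

View pics/k.png

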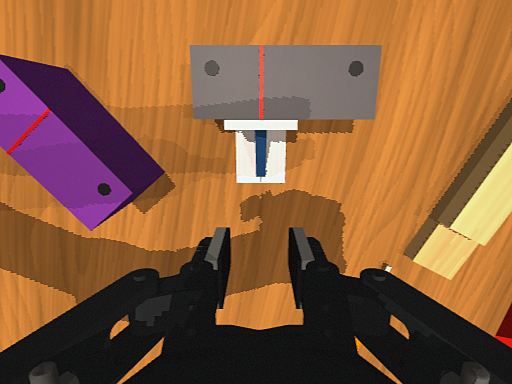

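```bash
python3 - <<'E'
from t import *
w=pickle.load(open("w10.pkl","rb")); crop(w,180,390,90,190,3.7,"pics/k2.png")
g=cv2.cvtColor(w["img"],cv2.COLOR_RGB2GRAY)
for c in(200,228,245,280,294,350): print(c,g[112:134,c])
print("white row125",g[125,218:228],g[125,292:304])
E
```

```text
200 [105 105 106 107 105 103 102 120 125 122 119 118 118 117 117 114 114 118
 116 113 114 113]
228 [108 107 109 106 106 108 103  84 255 247 241 241 241 241 242 242 251 234
  56  63  62 131]
245 [107 108 108 107 108 108 100  87 255 247 242 242 242 242 242 243 247 255
 104 116 119 119]
280 [104 104 107 105 107 105 103  88 255 247 243 242 242 242 242 242 245 255
 137 142 148 147]
294 [104 105 107 104 105 104  98  87 255 246 242 241 242 242 241 242 247 255
  59  64  73  73]
350 [119 119 118 118 119 118 121 102  84  88  86  88  86  87  88  88  89  87
  84  82  75 143]
white row125 [ 59  65  69  74  62  81 220 253 245 241] [242 242 242 245 245 180  77  88  89  86  89  90]
```

View pics/k2.png

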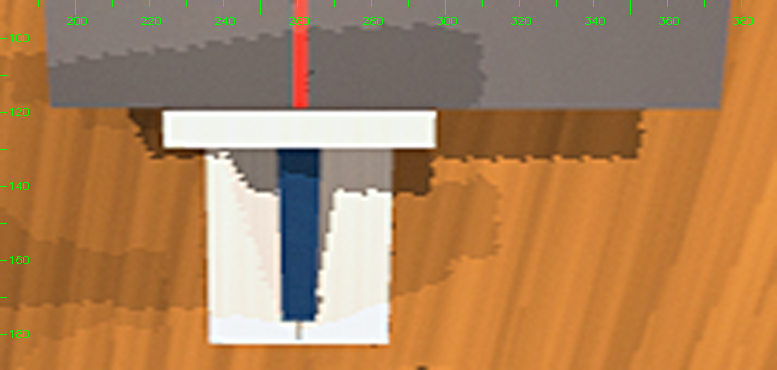

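From above, the leg's outer top edge (row 119.5–120, columns 224–297) meets the block's edge (row 119) evenly along its whole width. The 0.7 px offset is what perspective predicts for zero gap. The leg's mid-column is 260.6 and the line is at 260.9. I'm handing the job in.

```bash
python3 -c "
from cell import finish_job; print(finish_job())"
```

```text
the job is handed in; nothing more can be done
None
```

The square now stands on its short leg with the long leg up, flush on the marked face and centred on the red line. I pinched it by the web, tipped it 90° in the air and brought it to the dark block. I then let go and pressed it home with the fingers either side of the web, up to about 10.5 N on the fingers. The arm withdrew clear before I handed the job in at 13.4 s.

**What the last checks showed**
- **Block:** its image moved less than 0.1 px in both fixed cameras, so it did not shift.
- **Flushness:** seen from above, the leg's outer edge meets the block's edge evenly along its whole width, with the offset expected for no gap (to about 0.3 mm).
- **Centring:** the leg's middle is about 0.1 mm from the line.

**What disagreed**
- **First slide-in:** the force rose about 3 mm short of the block. I took this for bench friction from pressing down, lifted slightly and corrected about 1 mm of sideways drift.
- **Gap readings:** the coarser reading taken just after release suggested up to 1 mm at the top. The side and scene views read 2–7 mm out, but at only a few mm per pixel, and I may have picked the wrong edge there. I relied on the view from above.
- **Press force:** 10.5 N is close to the block's 12 N sliding limit, though nothing moved.

I kept clear of the tin, screwdriver and wrench, but did not compare their positions before and after.

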